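# Nip up the locking eye screw of the ladle stand with a tommy bar

### The arm

A 6-joint arm with a two-finger parallel gripper is mounted at the origin on the work surface. World frame = base frame: x ahead of the robot, y to its left, z up, the work surface at z = 0. Lengths are in m, angles in rad, forces in N, time in s.
With the tool pointing down it reaches from about 0.375 to 0.9 m from the base axis. Payload 3.1 kg.
Tool frame: the origin (TCP) lies where the fingers leave the gripper's body, on its centre line; the fingertips stand 70 mm ahead of it and the grasp point (between the pads) lies 51 mm ahead of it (robot.tip_reach is the distance from the TCP to the fingertips, in m); z points along the fingers, y is the line along which they close (so a half turn about z gives the same grasp; the last joint's range is limited). The gripper opens to 87 mm and grips with 3 to 60 N. Pads are 19 mm wide; open, the fingers measure 117 mm over their backs; the gripper's body (75 mm by 190 mm) begins 51 mm behind the grasp point.
Start: joints at [-1.504, 0.527, 1.433, -0, 1.181, -0.178], TCP at [0.152, -0.606, 0.292] pointing down, gripper open.
Joint ranges: [-3.08, 3.08], [-0.75, 2.2], [0.22, 2.44], [-1.43, 4.57], [0, 2.65], [-2.85, 2.85]. Speed limits (rad/s): [2.79, 2.79, 3.14, 3.14, 3.14, 3.14].

### API

Orientations are given as a unit quaternion [x, y, z, w].
In Python, from rig import robot gives the robot as it stands.
- The arm moves only by the tool carry_out, never from a script. Its argument "rows" is a list that holds one entry, the list of rows, each a list of 6 numbers: the shift along the tool's x, y, z in mm, then the turn, a rotation vector about the tool's x, y, z in units of 8 degrees (1.0 is 8 degrees). A call has 1 to 20 rows; each row is the pose to reach, as a shift and turn from the pose commanded when the call began, along the tool's axes at that moment; what a row does not reach only later rows make up. A row lasts 1/10 s, in which the tool goes at most 50 mm and 8.59 degrees, less where a joint would pass 70% of its speed; a pose out of reach is approached as far as the arm can. A call with a gripper value outside its range is refused whole. "fingers" is the opening, from 0 (shut) to 1 (fully open), set as the call begins (left out, the last holds). The fingers move at their own pace and stop on an object; "grip_force" is the grip in N (left out, the last holds). Time passes only in rows, so rows that repeat a pose let the fingers close. It gives the time, the measured TCP pose, the force and the opening at its end, in the units of the state.
- robot.get_obs(): the state, without advancing time (a new reading comes with each control period).
- robot.camera(name): name is "scene" or "top" or "wrist"; returns a dict with "color" (480x640x3 uint8, red, green, blue), "depth" (480x640 float32, m along the optical axis (not along the pixel's ray), 0 where there is no reading), "K" (3x3 intrinsics, pixels), "camera_from_world" (4x4, takes a point from world to camera coordinates). Camera axes: x right, y down, z forward; pixel columns grow to the right and rows downward; lengths in m; the calibration is good to about 2 mm. A picture is of the moment at which its call begins.
- robot.hand_in(): hands the job in, once; it reports no verdict.
The state is a dict: "time": time; "q": joint angles; "joint_velocities": joint speeds; "joint_torque": joint torques, N m; "position": TCP position; "tool_rot": TCP orientation; "ft_force": force on the tool from outside, world axes, zero at the start; "moment": the same for the moment, N m; "grip_width": finger opening in m.
Only numpy, scipy, OpenCV 4.12 (cv2) and the standard library are available. Lean on these libraries where they do the work, as an engineer would, in place of code of your own. Each camera call takes 0.05 s, during which the arm holds its last target. There are 200 camera calls.

### The job

The post of the ladle stand has worked loose in its foot. Slide the steel end of the red-gripped bar through the loop of the brass locking screw and screw it in clockwise, taking as many bites as you need, until the screw is fully tight and turns no further. Then pull the bar out and lay it back flat in the aluminium tray, without shifting the kitchen things standing about.

Things in the scene. Friction and masses are not known exactly. Their poses are not given: they have to be found in the camera images.
- stand: ladle stand, fixed. Dark cast foot 170 mm across, origin under its centre on the counter; vertical socket 62 mm across to 124 mm high, post 34 mm across to 545 mm; from its top an arm with hung utensils (none below 250 mm) runs 320 mm towards its +x +y, away from the robot. On its -x side (robot's left) a 36 mm boss leans 40 deg from vertical, ending 84 mm out on the screw axis, which starts 52 mm up the post axis.
- loop (a point): centre of the brass screw's loop, 138 mm out on the leaning screw axis (89 mm to the stand's -x, 158 mm above the counter). Bore 22 mm, of 10 mm round bar, 42 mm overall, on a 12 mm shank with 20 mm collar. Frame turns with the screw: z = screw axis, out of the boss (up and to the stand's -x, 40 deg from vertical); x = axis of the bore (a bar goes in from either side); y = across the loop.
- lock_screw (a joint): angle of the screw, rad; grows as it is tightened (clockwise seen from its outer, +z side); 0 = fully tight on a hard stop, the bore then lying in the stand's x-z plane. Starts 2.5 to 3.2 rad short of tight. Stays where it is left; friction about 0.3 N m. The screw moves along its axis by less than 1 mm (not modelled).
- bar: tommy bar 190 mm long, about 0.2 kg. Origin on its axis at mid-length; x runs to the steel tip. Round shank 15 mm thick with rounded tip, x = -10 to 95 mm; square red grip 24 x 24 mm, x = -95 to -10 mm; dark ring 21 mm across at x = -10 to -6 mm. Lies flat on the tray floor at first. In the loop it swivels about 38 deg either way from the bore axis before it bites and carries the screw round.
- bar_30 (a point): point on the bar's axis 30 mm from the tip; frame as the bar's
- bar_62 (a point): point on the bar's axis 62 mm from the tip; frame as the bar's
- bar_94 (a point): point on the bar's axis 94 mm from the tip; frame as the bar's
- tray: shallow aluminium tray, fixed, 290 mm (its x) by 200 mm (its y), floor 4 mm thick, rim 14 mm high and 4 mm thick; origin under its centre on the counter. It lies to the left or to the right.
- board: white cutting board, fixed, 300 x 200 x 15 mm, on the other side from the tray; origin under its centre; carries the pizza wheel and the dough scraper. Fixed equipment, none above 240 mm, lines the counter: a topping rail 190 mm high beyond x = 0.85 m, the rest beyond 0.48 m to either side of the robot
- pizza_wheel: pizza cutter wheel lying on the board, 210 mm long; bystander
- dough_scraper: steel dough scraper with blue grip, 150 x 95 mm, lying on the board; bystander
- oil_bottle: green bottle 64 mm across, 230 mm high; bystander
- tomato_can: red-labelled can 100 mm across, 115 mm high; bystander
- pepper_mill: dark wooden mill 56 mm across, 188 mm high; bystander
- sauce_bowl: white bowl 140 mm across, 55 mm high; bystander

How it is judged:
On the way, in this order (a step that is already met when the one before it is completed fails the run):
1. the bar is through the loop of the screw (distance between any of bar_30, bar_62, bar_94 and loop below 0.0175 m), for 0.1 s.
2. the screw is turned fully tight with the bar through its loop (value of joint lock_screw above -0.12 rad and distance between any of bar_30, bar_62, bar_94 and loop below 0.0175 m), for 0.1 s.
At the end, for the whole second after the job is handed in: The screw is within 0.12 rad of its tight stop; the bar lies flat (within 7 degrees) on the tray floor, its middle within 110 mm along and 85 mm across the tray's centre, at rest and let go (value of joint lock_screw above -0.12 rad and x of bar in the frame of tray between -0.11 and 0.11 m and y of bar in the frame of tray between -0.085 and 0.085 m and z of bar in the frame of tray below 0.025 m and angle between bar's own x axis and vertical between 1.45 and 1.69 rad and linear speed of bar below 0.02 m/s and angular speed of bar below 0.2 rad/s); the robot touches nothing.
It fails at once if a bystander is shifted by more than 30 mm (distance of any of pizza_wheel, dough_scraper, oil_bottle, tomato_can, pepper_mill, sauce_bowl from where it was at the start of the episode above 0.03 m).
It also fails if it takes over 72 s, if anything falls off the work surface, if the arm or the gripper's body presses on something with over 40 N, if the wrist force passes 120 N, or if a joint passes its speed limit or range.

## Working session

There is one attempt and no reset: what is moved stays moved. The work goes in short steps, Python scripts to look and compute and a tool call to move; the robot and the scene stay as the last step left them, time stands still between calls to the robot, and variables do not carry over. Pictures are saved under pics/ and viewed, on a budget of 10 in all, crops included, one or two more only if the job needs it, and the job is handed in when it is done.

Besides the shell and the picture viewer there is one more tool, called by a JSON object that holds its "method" and its "body". carry_out: Moves the arm, as the interface text tells. Its arguments: {"type":"object","properties":{"rows":{"type":"array"},"fingers":{"type":"number"},"grip_force":{"type":"number"}},"required":["rows"]}

```bash
mkdir -p pics; ls
cat > h.py <<'E'
import numpy as np, cv2
from rig import robot
from scipy.spatial.transform import Rotation as R
def snap(n,f):
    c=robot.camera(n); np.savez(''+f+'.npz',**c); cv2.imwrite(f'pics/{f}.png',c['color'][:,:,::-1]); return c
def pts(c):
    d=c['depth']; v,u=np.mgrid[:480,:640]; K=c['K']
    p=np.stack([(u-K[0,2])/K[0,0]*d,(v-K[1,2])/K[1,1]*d,d,np.ones_like(d)],-1)
    return (p@np.linalg.inv(c['camera_from_world']).T)[...,:3]
def delta(pos,Rm):
    "shift mm, turn in 8deg units from current pose to target"
    o=robot.get_obs(); R0=R.from_quat(o['tool_rot'])
    return np.r_[R0.inv().apply(np.array(pos)-o['position'])*1000, np.degrees((R0.inv()*Rm).as_rotvec())/8].round(2)
E
python3 - <<'E'
from h import *
for n in ('scene','top'):
    c=snap(n,n+'0'); print(n,c['K'][0],c['K'][1],np.linalg.inv(c['camera_from_world']).round(3))
a=cv2.imread('pics/scene0.png');
print(robot.get_obs())
E
```

```text
pics
scene [533.51101922   0.         318.85782248] [  0.         533.51101922 239.30384386] [[ 0.792  0.43  -0.433  1.242]
 [ 0.61  -0.567  0.554 -0.884]
 [-0.008 -0.703 -0.711  1.24 ]
 [ 0.     0.     0.     1.   ]]
top [459.02529872   0.         322.62797736] [  0.         459.02529872 229.54434298] [[ 0.017 -0.994  0.104  0.43 ]
 [-1.    -0.015  0.023 -0.019]
 [-0.022 -0.105 -0.994  1.436]
 [ 0.     0.     0.     1.   ]]
{'time': 0.1, 'q': array([-1.50349836e+00,  5.28450187e-01,  1.43377801e+00, -3.21590922e-06,
        1.18141369e+00, -1.78504549e-01]), 'joint_velocities': array([ 0.00118933, -0.00153911, -0.00438922, -0.00147444,  0.00081411,
        0.0004441 ]), 'joint_torque': array([ 3.82627659e-04, -4.40983987e+01, -1.77151448e+01,  6.35401905e-02,
        5.34087536e-02, -3.86658292e-05]), 'position': array([ 0.15207321, -0.60567109,  0.29132083]), 'tool_rot': array([ 9.92456546e-01,  1.22592634e-01,  5.54581776e-05, -1.02311821e-03]), 'ft_force': array([ 0.11939265,  0.49143362, -0.1447287 ]), 'moment': array([ 0.06265577,  0.00947303, -0.01990011]), 'grip_width': 0.08687707658293892}
```

View pics/scene0.png

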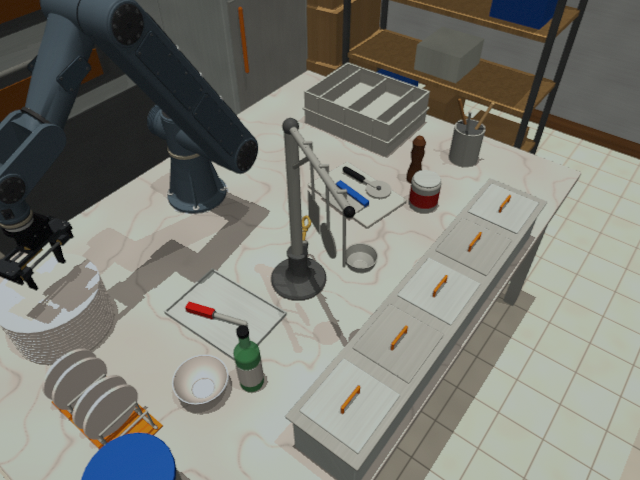

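View pics/top0.png

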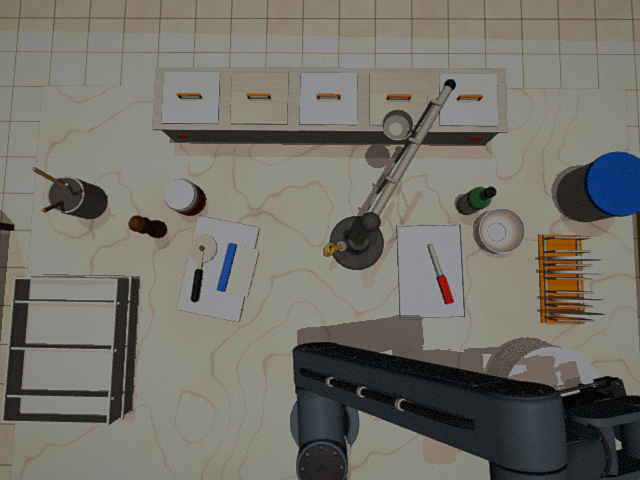

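The top view shows the tray with the bar on the right (bar from (432,245) to (447,300)), the stand foot at (357,243) and the brass loop at (335,248). Bowl and bottle are beyond the tray on the right; the board is on the left.

Run:
```python
from h import *
for n in ('top','scene'):
    c=np.load(n+'0.npz'); P=pts(c); hsv=cv2.cvtColor(c['color'],cv2.COLOR_RGB2HSV); H,S,V=[hsv[...,i].astype(int) for i in range(3)]
    box=(lambda x0,x1,y0,y1,z0,z1:(P[...,0]>x0)&(P[...,0]<x1)&(P[...,1]>y0)&(P[...,1]<y1)&(P[...,2]>z0)&(P[...,2]<z1)&(c['depth']>0))
    red=((H<6)|(H>174))&(S>150)&(V>80)&box(.2,.8,-.5,0,-.02,.1)
    print(n,'red',red.sum(),P[red].mean(0).round(4) if red.any() else '')
    if red.any():
        q=P[red][:,:2]; r=cv2.minAreaRect((q*1000).astype(np.float32)); print(r, P[red][:,2].max())
    br=(H>15)&(H<30)&(S>120)&box(.3,.7,-.15,.25,.1,.25)
    print('brass',br.sum(), P[br].mean(0).round(4) if br.any() else '', P[br].min(0).round(3),P[br].max(0).round(3))
    v,u=np.nonzero(br); print(u.min(),u.max(),v.min(),v.max())
    post=box(.3,.8,-.2,.15,.2,.5)&(S<80)&(V<150)
    foot=box(.3,.75,-.25,.15,.008,.05)&(V<90)
    print('foot',foot.sum(),cv2.minEnclosingCircle((P[foot][:,:2]*1000).astype(np.float32)))
    for z in (.2,.25,.3,.4,.45):
        s=post&(abs(P[...,2]-z)<.025); 
        if s.any(): print('post',z,np.median(P[s],0).round(3),P[s].min(0).round(3),P[s].max(0).round(3))
    # crops
    im=c['color'][:,:,::-1]
    cr=im[195:335,290:490] if n=='top' else im[190:330,150:350]
    cv2.imwrite(f'pics/crop_{n}.png',cv2.resize(cr,None,fx=4,fy=4,interpolation=cv2.INTER_CUBIC))
a=cv2.imread('pics/crop_top.png');b=cv2.imread('pics/crop_scene.png')
cv2.imwrite('pics/crops.png',cv2.resize(np.vstack([a,b]),None,fx=.535,fy=.535,interpolation=cv2.INTER_AREA))
```

```text
top red 207 [ 0.4005 -0.3611  0.0273]
((400.1308898925781, -361.7256164550781), (83.63409423828125, 24.135833740234375), 18.744356155395508) 0.03416618593598564
brass 130 [ 0.5109 -0.0143  0.1551] [ 0.49  -0.045  0.119] [0.529 0.006 0.18 ]
324 342 242 256
foot 1484 ((458.8460693359375, -133.03211975097656), 174.72007751464844)
post 0.2 [ 0.527 -0.081  0.213] [ 0.524 -0.099  0.201] [ 0.536 -0.074  0.223]
post 0.25 [ 0.526 -0.085  0.246] [ 0.524 -0.1    0.227] [ 0.543 -0.074  0.274]
post 0.3 [ 0.789 -0.169  0.316] [ 0.524 -0.199  0.276] [ 0.8   -0.074  0.325]
post 0.4 [ 0.61  -0.11   0.392] [ 0.523 -0.167  0.376] [ 0.707 -0.074  0.424]
post 0.45 [ 0.623 -0.117  0.452] [ 0.524 -0.167  0.426] [ 0.707 -0.073  0.475]
scene red 268 [ 0.4033 -0.3655  0.0251]
((402.5566101074219, -363.6897888183594), (80.80317687988281, 29.15229606628418), 19.542749404907227) 0.0349232136963078
brass 100 [ 0.514  -0.02    0.1498] [ 0.493 -0.042  0.12 ] [0.529 0.002 0.177]
302 310 216 239
foot 1490 ((464.046875, -149.54750061035156), 178.10670471191406)
post 0.2 [ 0.552 -0.103  0.212] [ 0.529 -0.112  0.201] [ 0.558 -0.082  0.225]
post 0.25 [ 0.551 -0.104  0.25 ] [ 0.527 -0.111  0.226] [ 0.56  -0.08   0.274]
post 0.3 [ 0.634 -0.126  0.31 ] [ 0.53  -0.188  0.275] [ 0.8   -0.081  0.325]
post 0.4 [ 0.556 -0.108  0.398] [ 0.529 -0.171  0.375] [ 0.71  -0.081  0.425]
post 0.45 [ 0.556 -0.108  0.454] [ 0.528 -0.172  0.425] [ 0.711 -0.08   0.475]
```

View pics/crops.png

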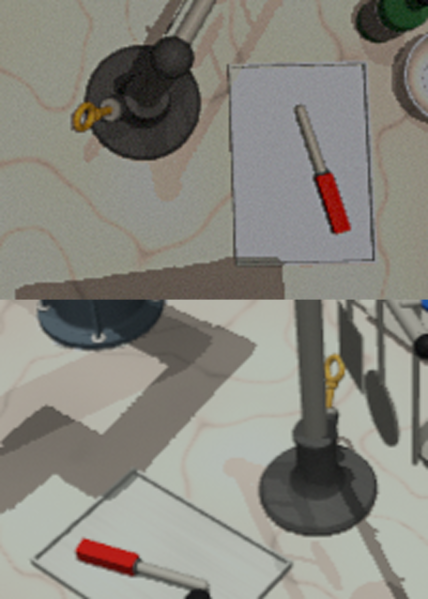

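The crops show the loop with its hole at about (330,250) in the top view and (306,222) in the scene view. The tray corners and the bar's grip and shank are clear.

```bash
cat >> h.py <<'E'
def ray(c,uv):
    M=np.linalg.inv(c['camera_from_world']); d=M[:3,:3]@np.linalg.solve(c['K'],[uv[0],uv[1],1.]); return M[:3,3],d/np.linalg.norm(d)
def onz(c,uv,z):
    o,d=ray(c,uv); return o+d*(z-o[2])/d[2]
def tri(rs):
    A=sum(np.eye(3)-np.outer(d,d) for o,d in rs); b=sum((np.eye(3)-np.outer(d,d))@o for o,d in rs); return np.linalg.solve(A,b)
E
python3 - <<'E'
from h import *
t=np.load('top0.npz'); s=np.load('scene0.npz')
f=lambda x,y:(x/2.14+290-.4,y/2.14+195-.4)
g=lambda x,y:(x/2.14+150-.4,(y-299.6)/2.14+190-.4)
L=tri([ray(t,f(86,117)),ray(s,g(334,369))]); print('loop tri',L)
print('loop on z', onz(t,f(86,117),.158), onz(s,g(334,369),.158))
print('tray',[onz(t,f(*p),.014)[:2].round(3) for p in [(230,65),(365,63),(374,260),(236,264)]])
print('foot', onz(t,f(143,102),.01), onz(s,g(318,489),.01))
print('bar tip, ring, end',[onz(t,f(*p),z).round(3) for p,z in [((299,105),.02),((321,174),.022),((341,232),.028)]])
print([x for x in dir(robot) if x[0]!='_'])
# foot via dark mask low contour
T=R.from_matrix(np.c_[[-np.cos(np.radians(18.7)),-np.sin(np.radians(18.7)),0],[-np.sin(np.radians(18.7)),np.cos(np.radians(18.7)),0],[0,0,-1]])
print(delta([.401,-.362,.18],T))
E
```

```text
loop tri [ 0.50881826 -0.00983307  0.15855405]
loop on z [ 0.508544  -0.0101127  0.158    ] [ 0.5087357  -0.00908464  0.158     ]
tray [array([ 0.596, -0.217]), array([ 0.602, -0.412]), array([ 0.321, -0.421]), array([ 0.312, -0.226])]
foot [ 0.5408155 -0.0916055  0.01     ] [ 0.54402707 -0.09554584  0.01      ]
bar tip, ring, end [array([ 0.539, -0.315,  0.02 ]), array([ 0.441, -0.345,  0.022]), array([ 0.36 , -0.371,  0.028])]
['Unreachable', 'camera', 'get_obs', 'hand_in', 'tip_reach']
[ 3.0070e+02 -1.7555e+02  1.1178e+02 -0.0000e+00  2.0000e-02  2.1920e+01]
```

{"method": "carry_out", "body": {"rows": [[[0, 0, -40, 0, 0, -1], [0, 0, -50, 0, 0, -2], [40, -23, -50, 0, 0, -3], [80, -47, -50, 0, 0, -4], [120, -70, -50, 0, 0, -5], [160, -93, -50, 0, 0, -6], [200, -117, -50, 0, 0, -7], [240, -140, -40, 0, 0, -8], [280, -163, -20, 0, 0, -9], [300, -175, 0, 0, 0, -10], [300, -175, 0, 0, 0, -11], [300, -175, 0, 0, 0, -12], [300, -175, 0, 0, 0, -13], [300, -175, 0, 0, 0, -14], [300, -175, 0, 0, 0, -15], [300, -175, 0, 0, 0, -16], [300, -175, 0, 0, 0, -17], [300, -175, 0, 0, 0, -18], [300, -175, 0, 0, 0, -19], [300, -175, 0, 0, 0, -20]]], "fingers": 0.7}}

```text
time: 2.1
position: [0.4003, -0.3632, 0.2918]
tool_rot: [0.049, 0.999, 0.0, -0.0]
ft_force: [0.9, 0.0, -0.9]
grip_width: 0.061
```

Run:
```python
from h import *
o=robot.get_obs(); print(o['time'],o['q'].round(2),o['position'].round(4))
w=snap('wrist','w0'); print(w['K'],(R.from_quat(o['tool_rot']).as_matrix().T@np.linalg.inv(w['camera_from_world'])[:3,:3]).round(3), R.from_quat(o['tool_rot']).inv().apply(np.linalg.inv(w['camera_from_world'])[:3,3]-o['position']))
P=pts(w); hsv=cv2.cvtColor(w['color'],cv2.COLOR_RGB2HSV); H,S,V=[hsv[...,i].astype(int) for i in range(3)]
m=((H<6)|(H>174))&(S>150)&(V>60)
v,u=np.nonzero(m); q=np.array([onz(w,p,.027) for p in zip(u[::5],v[::5])])[:,:2]
print(m.sum(),u.min(),u.max(),v.min(),v.max(),cv2.minAreaRect((q*1000).astype(np.float32)))
```

```text
2.1 [-0.94  0.41  1.64  0.    1.08 -2.42] [ 0.4003 -0.3632  0.2918]
[[411.0302448    0.         319.9109243 ]
 [  0.         411.0302448  244.57058019]
 [  0.           0.           1.        ]] [[ 0.001 -0.952 -0.305]
 [ 1.     0.001 -0.   ]
 [ 0.001 -0.305  0.952]] [ 0.08405708  0.00035169 -0.09145501]
2111 290 348 165 254 ((399.0649108886719, -362.3193664550781), (82.80208587646484, 22.500938415527344), 18.923641204833984)
```

{"method": "carry_out", "body": {"rows": [[[1, 0, 40, 0, 0, -1], [1, 0, 85, 0, 0, -2], [1, 0, 130, 0, 0, -2.6], [1, 0, 165, 0, 0, -2.6], [1, 0, 190, 0, 0, -2.6], [1, 0, 205, 0, 0, -2.6], [1, 0, 213, 0, 0, -2.6], [1, 0, 213, 0, 0, -2.6]]]}}

```text
time: 2.95
position: [0.3992, -0.3629, 0.0782]
tool_rot: [-0.129, 0.992, 0.001, -0.001]
ft_force: [-0.3, 0.0, 0.6]
grip_width: 0.0609
```

{"method": "carry_out", "body": {"rows": [[[0, 0, 0, 0, 0, 0], [0, 0, 0, 0, 0, 0], [0, 0, 0, 0, 0, 0], [0, 0, 0, 0, 0, 0], [0, 0, 0, 0, 0, 0], [0, 0, 0, 0, 0, 0]]], "fingers": 0, "grip_force": 50}}

```text
time: 3.55
position: [0.3995, -0.3633, 0.0796]
tool_rot: [-0.129, 0.992, -0.0, 0.0]
ft_force: [-0.2, 1.4, 2.5]
grip_width: 0.0235
```

Run:
```python
from h import *
o=robot.get_obs(); print(o['q'].round(3),o['position'].round(4),o['grip_width'],o['ft_force'])
```

```text
[-0.945  0.753  1.79   0.     0.598 -2.776] [ 0.3995 -0.3633  0.0796] 0.023483691813086356 [-0.19795629  1.40556609  2.49962182]
```

```bash
cat >> h.py <<'E'
F=np.array([.542,-.093,0]); L=np.array([.5088,-.0098,.158]); Z=np.array([0,0,1.]); BZ=.0636; GX=52.
def fr():
    s=F-L; s[2]=0; s/=np.linalg.norm(s); t=np.radians(40)
    return s,-s*np.sin(t)+Z*np.cos(t),-s*np.cos(t)-Z*np.sin(t)
def pose(psi,xl,up=0,tilt=0):
    "handle angle psi deg, xl = bar x (mm) at loop, up = mm along screw axis, tilt = handle raised out of plane, deg"
    s,a,h0=fr(); h=R.from_rotvec(-np.radians(psi)*a).apply(h0)
    k=np.cross(a,h); rt=R.from_rotvec(-np.radians(tilt)*k); h=rt.apply(h); z=-rt.apply(a)
    Rm=R.from_matrix(np.c_[h,np.cross(z,h),z])
    return L+up/1000*a+h*(xl+GX)/1000-z*BZ, Rm
E
python3 - <<'E'
from h import *
o=robot.get_obs(); R0=R.from_quat(o['tool_rot'])
for t in (0,15): 
  p,Rm=pose(30,110,110,t); print(p.round(3),Rm.as_matrix().round(2).tolist(),delta(p,Rm))
p,Rm=pose(30,110,110,15)
print('end of bar',p+Rm.apply([.043,0,.0636]))
E
```

```text
[0.503 0.224 0.201] [[0.22, 0.95, 0.24], [0.8, -0.03, -0.6], [-0.56, 0.32, -0.77]] [-250.61  540.77 -121.25    2.63   -5.26   13.48]
[0.489 0.23  0.243] [[0.15, 0.95, 0.29], [0.93, -0.03, -0.37], [-0.34, 0.32, -0.88]] [-238.39  550.34 -163.95    0.83   -3.99   13.5 ]
end of bar [0.5132243  0.24625203 0.17268063]
```

{"method": "carry_out", "body": {"rows": [[[0, 0, -50, 0, 0, 0], [0, 0, -100, 0, 0, 0], [0, 0, -150, 0, 0, 0], [0, 0, -200, 0, 0, 0], [0, 0, -250, 0, 0, 0], [10, 0, -280, 0, 0, 0], [20, 0, -280, 0, 0, 0], [20, 0, -280, 0, 0, 0]]]}}

```text
time: 4.35
position: [0.3787, -0.3679, 0.3584]
tool_rot: [-0.129, 0.992, 0.001, -0.001]
ft_force: [0.8, 0.5, -3.0]
grip_width: 0.0238
```

Run:
```python
from h import *
o=robot.get_obs(); print(o['q'].round(2),o['position'].round(3),o['grip_width'])
for t in (0,15): 
  p,Rm=pose(30,110,110,t); d=delta(p,Rm); print(p.round(3),d,np.linalg.norm(d[3:])*8)
```

```text
[-0.98  0.32  1.59 -0.    1.23 -2.81] [ 0.379 -0.368  0.358] 0.023783329225945754
[0.503 0.224 0.201] [-271.54  539.87  158.25    2.63   -5.28   13.47] 117.63977558632115
[0.489 0.23  0.243] [-259.25  549.51  115.59    0.83   -4.01   13.49] 112.78272208099962
```

{"method": "carry_out", "body": {"rows": [[[0, 0, 0, 0, 0, 1], [0, 0, 0, 0, 0, 2], [0, 0, 0, 0, 0, 3], [0, 20, 0, 0, 0, 4], [-10, 50, 0, 0, 0, 5], [-20, 90, 0, 0, 0, 6], [-25, 130, 0, 0, 0, 7], [-33, 175, 0, 0, 0, 8], [-42, 220, 0, 0, 0, 9], [-50, 264, 0, 0, 0, 10], [-70, 305, 0, 0.1, -0.5, 11], [-92, 350, 0, 0.2, -1, 12], [-116, 395, 0, 0.3, -1.5, 12.7], [-140, 440, 10, 0.4, -2, 13.2], [-165, 470, 30, 0.5, -2.7, 13.5], [-190, 500, 50, 0.6, -3.3, 13.5], [-220, 525, 80, 0.8, -3.8, 13.5], [-245, 540, 105, 0.8, -4, 13.5], [-259, 550, 115, 0.8, -4, 13.5], [-259, 550, 115, 0.8, -4, 13.5]]]}}

```text
time: 6.35
position: [0.4742, 0.2079, 0.2546]
tool_rot: [0.719, 0.653, -0.019, 0.239]
ft_force: [1.3, -0.3, -1.4]
grip_width: 0.0237
```

Run:
```python
from h import *
o=robot.get_obs(); print(o['q'].round(2),o['position'].round(3),o['grip_width'],o['ft_force'])
p,Rm=pose(30,110,110,15); print(delta(p,Rm))
w=snap('wrist','w1'); c=w['camera_from_world']@np.r_[L,1]; k=w['K']@c[:3]; print(k[:2]/k[2])
```

```text
[ 0.4   0.46  1.8  -0.64  0.86  0.92] [0.474 0.208 0.255] 0.023690345473970406 [ 1.27352185 -0.301883   -1.36942864]
[ 2.62e+01  9.38e+00  5.87e+00 -2.00e-02 -1.00e-02  2.00e-02]
[331.41920932 438.79806848]
```

View pics/w1.png

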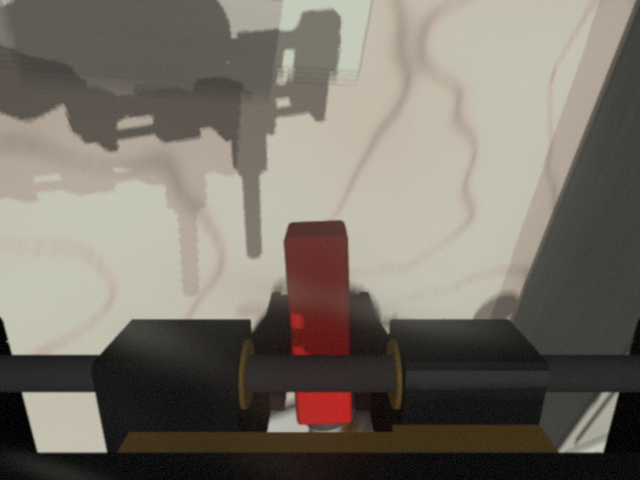

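The wrist view shows the grip in the fingers, but the gripper hides the loop, so I'll read the bore direction from the fixed cameras.

Run:
```python
from h import *
s,a,h0=fr(); ims=[]
for n in ('top','scene'):
    c=np.load(n+'0.npz'); P=pts(c); hsv=cv2.cvtColor(c['color'],cv2.COLOR_RGB2HSV); H,S,V=[hsv[...,i].astype(int) for i in range(3)]
    q=P-L; ax=q@a
    m=(H>12)&(H<32)&(S>90)&(np.linalg.norm(q,axis=-1)<.03)&(ax>-.016)
    d=q[m]; dd=d-np.outer(d@a,a)   # components in plane perp to a
    e1=h0; e2=np.cross(h0,a)  # psi: h=cos h0 + sin * e2?
    h30=R.from_rotvec(-np.radians(90)*a).apply(h0)
    xy=np.c_[d@h0,d@h30]; C=np.cov(xy.T); w,v=np.linalg.eigh(C)
    print(n,m.sum(),'mean',xy.mean(0)*1e3,(d@a).mean()*1e3,'ext',w**.5*1e3,'thin dir psi',np.degrees(np.arctan2(v[1,0],v[0,0])))
    # centroid of mask filled
    vv,uu=np.nonzero(m); print(uu.min(),uu.max(),vv.min(),vv.max())
    # predicted rings
    cy,cx=int(vv.mean()),int(uu.mean()); im=c['color'][cy-20:cy+20,cx-20:cx+20,::-1]; z=10
    row=[cv2.resize(im,None,fx=z,fy=z,interpolation=cv2.INTER_CUBIC)]
    ims.append(row[0])
cv2.imwrite('pics/loop.png',np.hstack(ims))
```

```text
top 100 mean [-1.53548907  0.81279574] 4.900148065642931 ext [ 2.95309601 10.98076216] thin dir psi -145.097940097343
324 336 242 256
scene 64 mean [-3.17075293  0.67971743] 0.5052151845259816 ext [ 2.95056419 12.18474211] thin dir psi -142.63934640872532
302 310 216 228
```

View pics/loop.png

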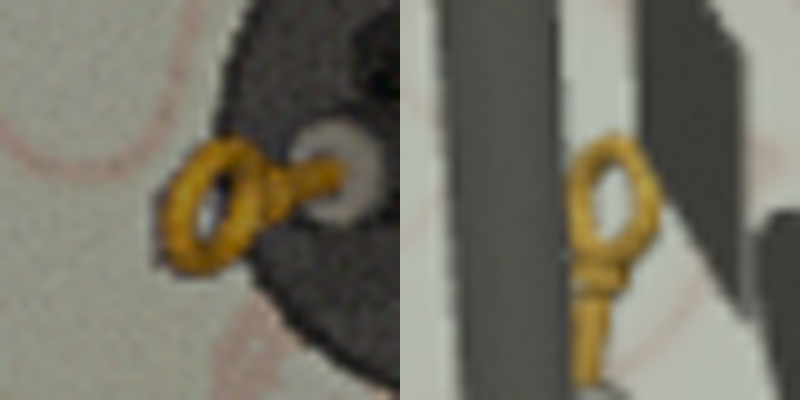

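The bore lies 36° (mod 180°) from the away-side direction in both views, so the screw is about 2.5 rad short of tight. Next I go to the pre-insert pose.

Run:
```python
from h import *
p,Rm=pose(36,125,0,10); print(p,delta(p,Rm))
```

```text
[0.53818746 0.17548726 0.14462211] [  8.03  24.51 123.95  -0.18  -0.69   0.77]
```

{"method": "carry_out", "body": {"rows": [[[8, 24, 20, 0, -0.2, 0.2], [8, 24, 50, -0.1, -0.5, 0.5], [8, 24, 80, -0.2, -0.7, 0.8], [8, 24, 105, -0.2, -0.7, 0.8], [8, 24, 120, -0.2, -0.7, 0.8], [8, 24, 124, -0.2, -0.7, 0.8], [8, 24, 124, -0.2, -0.7, 0.8], [8, 24, 124, -0.2, -0.7, 0.8]]]}}

```text
time: 7.2
position: [0.5362, 0.1678, 0.155]
tool_rot: [0.749, 0.598, -0.028, 0.283]
ft_force: [0.3, 0.6, -2.1]
grip_width: 0.0239
```

Run:
```python
from h import *
o=robot.get_obs(); print(o['q'].round(2),o['position'].round(3),o['ft_force'])
p,Rm=pose(36,125,0,10); print(delta(p,Rm))
R0=R.from_quat(o['tool_rot']); h=R0.as_matrix()[:,0]; G=o['position']+R0.apply([0,0,BZ]); tip=G-.147*h
ims=[]
for n in ('top','scene'):
    c=snap(n,n+'2'); P=pts(c); im=c['color'][:,:,::-1].copy()
    q=P-G; x=-(q@h); r=q+x[...,None]*h; d=np.linalg.norm(r,axis=-1)
    m=(x>.05)&(x<.15)&(d<.02)
    if m.sum()>5:
      t=q[m]@R0.as_matrix(); print(n,m.sum(),'tool y,z (mm) vs x',[ (round(-lo*1e3),(t[(-t[:,0]>lo)&(-t[:,0]<lo+.02)].mean(0)*1e3).round(1)) for lo in (.05,.07,.09,.11,.13) if ((-t[:,0]>lo)&(-t[:,0]<lo+.02)).any()], 'max x',x[m].max())
    def px(X): k=c['K']@(c['camera_from_world']@np.r_[X,1])[:3]; return k[:2]/k[2]
    u,v=px(L).astype(int); im=cv2.resize(im[v-40:v+40,u-40:u+40],None,fx=7,fy=7,interpolation=cv2.INTER_CUBIC)
    for X,col in ((tip,(255,0,255)),(L,(0,255,0)),(G-.06*h,(255,0,0))):
        y=(px(X)-[u-40,v-40]+.5)*7; cv2.circle(im,tuple(int(i) for i in y),4,col,1)
    ims.append(im)
cv2.imwrite('pics/pre.png',cv2.resize(np.hstack(ims),(800,400)))
```

```text
[ 0.33  0.69  1.77 -0.89  0.74  1.25] [0.536 0.168 0.155] [ 0.33925747  0.58634292 -2.09933585]
[11.26 -3.2   5.79  0.06  0.05 -0.08]
top 164 tool y,z (mm) vs x [(-50, array([-60.4,   3.3,  -5.1])), (-70, array([-79.4,   3.8,  -4.2])), (-90, array([-99.4,   5.3,  -4.7])), (-110, array([-120.5,    5.4,   -4.6])), (-130, array([-139.3,    6.3,   -3.8]))] max x 0.14724194327460965
scene 66 tool y,z (mm) vs x [(-50, array([-59.8,   6.6,  -1.2])), (-70, array([-76. ,   8.6,  -2. ])), (-90, array([-104.4,    8.8,   -2.1])), (-110, array([-116.4,    9.5,   -0.3]))] max x 0.12126098266749491
```

View pics/pre.png

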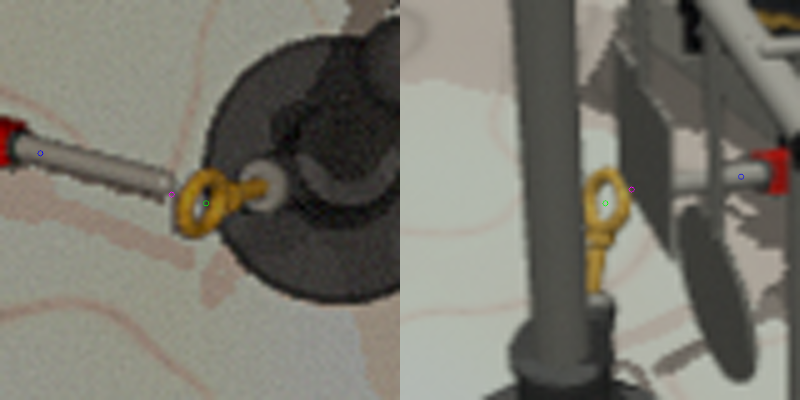

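```bash
cat > axis.py <<'E'
from h import *
from scipy.optimize import least_squares
def measure(names,shots=None):
    o=robot.get_obs(); R0=R.from_quat(o['tool_rot']); M=R0.as_matrix(); Q=[]
    for n in names:
        c=np.load(n+'.npz'); P=pts(c); t=(P-o['position'])@M-[0,0,BZ]; x=-t[...,0]
        m=(x>.05)&(x<.142)&(np.hypot(t[...,1],t[...,2])<.02)&(c['depth']>0)
        hsv=cv2.cvtColor(c['color'],cv2.COLOR_RGB2HSV); m&=hsv[...,1]<90
        m&=np.linalg.norm(P-L,axis=-1)>.028
        Q.append(t[m])
    def res(k,q): # axis y=k0+k1*x, z=k2+k3*x
        x=-q[:,0]-.1; return (np.hypot(q[:,1]-k[0]-k[1]*x,q[:,2]-k[2]-k[3]*x)-.0075)*1e3
    for q in Q+[np.vstack(Q)]:
        if len(q)<30: continue
        s=least_squares(res,[0,0,0,0],args=(q,),loss='soft_l1'); k=s.x
        print(len(q),'y,z at x=100 mm:',(k[[0,2]]*1e3).round(2),'slopes deg',np.degrees(k[[1,3]]).round(2),'rms',np.sqrt(np.mean(s.fun**2)).round(2))
E
python3 -c "
from axis import *
measure(['top2','scene2'])"
```

```text
152 y,z at x=100 mm: [2.65 1.04] slopes deg [2.11 0.7 ] rms 1.75
66 y,z at x=100 mm: [2.71 0.37] slopes deg [1.8  1.24] rms 2.29
218 y,z at x=100 mm: [2.68 0.87] slopes deg [2.01 1.01] rms 1.95
```

```bash
cat >> h.py <<'E'
BY,BZ0,SY,SZ=-.0008,-.00085,np.tan(np.radians(2.0)),np.tan(np.radians(1.0))
def pose(psi,xl,up=0,tilt=0,off=0):
    s,a,h0=fr(); h=R.from_rotvec(-np.radians(psi)*a).apply(h0)
    k=np.cross(a,h); rt=R.from_rotvec(-np.radians(tilt)*k); h=rt.apply(h); z=-rt.apply(a)
    dt=np.array([-1,SY,SZ]); dt/=np.linalg.norm(dt)
    C=R.from_rotvec(np.cross(dt,[-1,0,0]))
    Rm=R.from_matrix(np.c_[h,np.cross(z,h),z])*C
    return L+up/1000*a+off/1000*k+h*(xl+GX)/1000-Rm.apply([0,BY,BZ+BZ0]), Rm
E
python3 - <<'E'
from h import *
print(delta(*pose(36,112,0,10)));print(delta(*pose(36,33,0,10)))
E
```

```text
[-0.73 -2.64  7.27  0.07 -0.08  0.17]
[-7.973e+01 -1.730e+00  7.770e+00  7.000e-02 -8.000e-02  1.700e-01]
```

{"method": "carry_out", "body": {"rows": [[[0, -2.6, 7, 0.1, -0.1, 0.2], [0, -2.6, 7.2, 0.1, -0.1, 0.2], [-5, -2.6, 7.2, 0.1, -0.1, 0.2], [-12, -2.6, 7.2, 0.1, -0.1, 0.2], [-20, -2.5, 7.2, 0.1, -0.1, 0.2], [-28, -2.5, 7.2, 0.1, -0.1, 0.2], [-35, -2.4, 7.2, 0.1, -0.1, 0.2], [-35, -2.4, 7.2, 0.1, -0.1, 0.2]]]}}

```text
time: 8.1
position: [0.5258, 0.1326, 0.1613]
tool_rot: [0.76, 0.585, -0.035, 0.282]
ft_force: [-0.2, -0.7, -3.0]
grip_width: 0.0235
```

Run:
```python
from h import *
o=robot.get_obs(); print(o['ft_force'],o['moment'],o['position'])
print(delta(*pose(36,78,0,10)));print(delta(*pose(36,33,0,10)))
for n in ('top3','scene3'): snap(n[:-1],n)
from axis import *
measure(['top3','scene3'])
```

```text
[-0.24644316 -0.74920817 -3.02523184] [ 0.53927624  0.17567637 -0.00354649] [0.52581237 0.13264755 0.16134003]
[ 1.68  0.72 -0.76 -0.05  0.03 -0.04]
[-4.328e+01  2.530e+00  2.300e-01 -5.000e-02  3.000e-02 -4.000e-02]
86 y,z at x=100 mm: [3.31 1.44] slopes deg [2.48 2.89] rms 1.99
115 y,z at x=100 mm: [3.61 1.37] slopes deg [3.4  2.47] rms 2.12
```

{"method": "carry_out", "body": {"rows": [[[-8, 1, -0.5, 0, 0, 0], [-16, 1.5, -0.3, 0, 0, 0], [-24, 2, 0, 0, 0, 0], [-32, 2, 0, 0, 0, 0], [-40, 2.5, 0.2, 0, 0, 0], [-44, 2.5, 0.2, 0, 0, 0], [-44, 2.5, 0.2, 0, 0, 0]]]}}

```text
time: 8.9
position: [0.5146, 0.0943, 0.1787]
tool_rot: [0.76, 0.585, -0.034, 0.282]
ft_force: [0.1, -0.5, -2.5]
grip_width: 0.0237
```

Run:
```python
from h import *
o=robot.get_obs(); print(o['q'].round(2),o['ft_force'],o['moment'],o['position'])
print(delta(*pose(36,33,0,10)))
ims=[]
for n in ('top4','scene4'):
    c=snap(n[:-1],n); k=c['K']@(c['camera_from_world']@np.r_[L,1])[:3]; u,v=(k[:2]/k[2]).astype(int)
    ims.append(cv2.resize(c['color'][v-40:v+40,u-40:u+40,::-1],(400,400),interpolation=cv2.INTER_CUBIC))
cv2.imwrite('pics/ins.png',np.hstack(ims))
for ps in (36,50,60,75,90,105,120,130): p,Rm=pose(ps,33,0,10); d=delta(p,Rm); print(ps,d,p.round(3))
```

```text
[ 0.2   0.61  1.89 -0.95  0.68  1.23] [ 0.13794302 -0.48362708 -2.50171749] [ 0.55006323  0.19136061 -0.01380177] [0.51463    0.09434626 0.1787273 ]
[ 0.17 -0.05 -0.04 -0.04  0.03 -0.04]
36 [-0.57 -0.19 -0.05 -0.04  0.03 -0.03] [0.515 0.095 0.179]
50 [-2.23 17.73 -0.52 -0.31  0.04  1.7 ] [0.53  0.091 0.187]
60 [-6.03 30.02 -1.26 -0.5   0.05  2.93] [0.54  0.086 0.193]
75 [-15.51  46.72  -2.93  -0.79   0.07   4.78] [0.552 0.076 0.205]
90 [-28.96  60.36  -5.17  -1.08   0.08   6.64] [0.559 0.063 0.217]
105 [-45.44  70.02  -7.83  -1.37   0.1    8.49] [0.562 0.048 0.23 ]
120 [-63.83  75.02 -10.74  -1.65   0.11  10.34] [0.56  0.033 0.241]
130 [-76.54  75.59 -12.71  -1.85   0.12  11.58] [0.556 0.023 0.248]
```

View pics/ins.png

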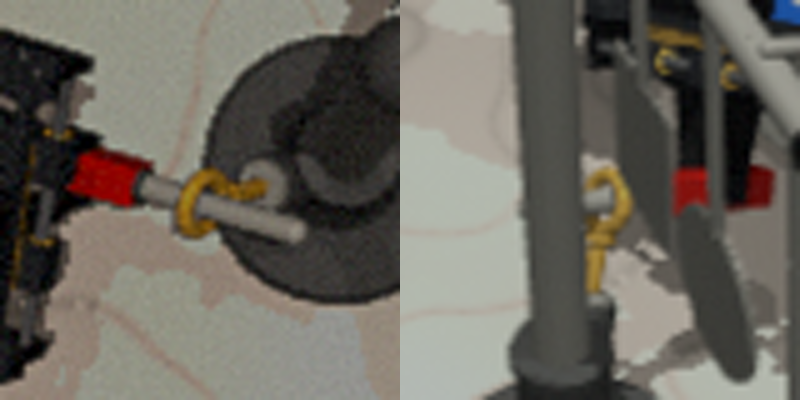

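The bar is clearly through the loop in both views. First bite now.

{"method": "carry_out", "body": {"rows": [[[-1, 9, -0.2, -0.15, 0, 0.85], [-2.2, 17.7, -0.5, -0.3, 0, 1.7], [-3.8, 24, -0.9, -0.4, 0, 2.3], [-6, 30, -1.3, -0.5, 0, 2.9], [-8, 34.5, -1.7, -0.57, 0, 3.4], [-10.2, 38.6, -2, -0.65, 0, 3.85], [-12.7, 42.8, -2.5, -0.7, 0, 4.3], [-15.5, 46.7, -2.9, -0.8, 0, 4.8], [-18.5, 50.5, -3.5, -0.86, 0, 5.25], [-21.7, 53.9, -4, -0.93, 0.1, 5.7], [-25.2, 57.3, -4.6, -1, 0.1, 6.2], [-29, 60.4, -5.2, -1.1, 0.1, 6.65], [-29, 60.4, -5.2, -1.1, 0.1, 6.65]]]}}

```text
time: 10.3
position: [0.559, 0.0639, 0.2164]
tool_rot: [0.918, 0.187, 0.144, 0.317]
ft_force: [-1.2, 3.9, -5.3]
grip_width: 0.0238
```

```bash
cat > st.py <<'E'
from h import *
from axis import measure
def st(psi,xl=33,tilt=10):
    o=robot.get_obs(); print('q',o['q'].round(2),'F',o['ft_force'].round(1),'M',o['moment'].round(2),o['position'].round(4),'gw',o['grip_width'].round(4),'t',o['time']); print('resid',delta(*pose(psi,xl,0,tilt)))
E
python3 - <<'E'
from st import *
st(90)
for ps in (97.5,105,112.5,120,127): print(ps,delta(*pose(ps,33,0,10)))
E
```

```text
Traceback (most recent call last):
  File "st.py", line 4, in st
    o=robot.get_obs(); print('q',o['q'].round(2),'F',o['ft_force'].round(1),'M',o['moment'].round(2),o['position'].round(4),'gw',o['grip_width'].round(4),'t',o['time']); print('resid',delta(*pose(psi,xl,0,tilt)))
                                                                                                                                 ^^^^^^^^^^^^^^^^^^^^^
AttributeError: 'float' object has no attribute 'round'
```

```bash
sed -i "s/o\['grip_width'\].round(4)/o['grip_width']/" st.py
python3 - <<'E'
from st import *
st(90)
for ps in (97.5,105,112.5,120,127): print(ps,delta(*pose(ps,33,0,10)))
E
```

```text
q [ 0.16  0.58  1.85 -1.13  0.7   2.23] F [-1.2  3.9 -5.3] M [1.28 0.58 0.02] [0.559  0.0639 0.2164] gw 0.023840383397116485 t 10.3
resid [ 0.    1.45  0.07 -0.01 -0.03 -0.01]
97.5 [-0.37 11.1  -0.06 -0.16 -0.02  0.91]
105 [-1.990e+00  2.062e+01 -3.900e-01 -3.100e-01 -1.000e-02  1.840e+00]
112.5 [-4.820e+00  2.984e+01 -9.200e-01 -4.500e-01 -1.000e-02  2.760e+00]
120 [-8.81 38.61 -1.63 -0.6  -0.    3.69]
127 [-1.353e+01  4.626e+01 -2.450e+00 -7.400e-01  1.000e-02  4.550e+00]
```

{"method": "carry_out", "body": {"rows": [[[-0.2, 5.5, 0, -0.1, 0, 0.45], [-0.4, 11, 0, -0.16, 0, 0.9], [-1.1, 16, -0.2, -0.24, 0, 1.37], [-2, 20.6, -0.4, -0.3, 0, 1.85], [-3.3, 25.3, -0.6, -0.38, 0, 2.3], [-4.8, 29.8, -0.9, -0.45, 0, 2.75], [-6.7, 34.3, -1.3, -0.52, 0, 3.2], [-8.5, 38, -1.6, -0.6, 0, 3.6], [-8.5, 38, -1.6, -0.6, 0, 3.6]]]}}

```text
time: 11.2
position: [0.5606, 0.0339, 0.2403]
tool_rot: [0.922, -0.053, 0.226, 0.308]
ft_force: [0.5, 4.8, -7.4]
grip_width: 0.0234
```

Run:
```python
from st import *
st(119); s,a,h0=fr(); h90=R.from_rotvec(-np.pi/2*a).apply(h0)
for n in ('top5','scene5'):
    c=snap(n[:-1],n); P=pts(c); hsv=cv2.cvtColor(c['color'],cv2.COLOR_RGB2HSV); H,S,V=[hsv[...,i].astype(int) for i in range(3)]
    q=P-L; m=(H>12)&(H<32)&(S>90)&(np.linalg.norm(q,axis=-1)<.03)&(q@a>-.016)
    xy=np.c_[q[m]@h0,q[m]@h90]; w,v=np.linalg.eigh(np.cov(xy.T)); print(n,m.sum(),w**.5*1e3,'bore psi',np.degrees(np.arctan2(v[1,0],v[0,0]))%180)
p=pose(119,33,0,10); print('extract to 125',delta(*pose(119,125,0,10)), pose(119,125,0,10)[0])
```

```text
q [ 0.13  0.56  1.85 -1.2   0.75  2.74] F [ 0.5  4.8 -7.4] M [1.9  0.41 0.12] [0.5606 0.0339 0.2403] gw 0.023401492596491005 t 11.2
resid [-0.08  0.05  0.06  0.   -0.01 -0.03]
top5 10 [2.96606407 5.2198183 ] bore psi 75.21334177107646
scene5 39 [2.48472311 7.72806864] bore psi 89.35022118797517
extract to 125 [ 9.184e+01 -3.360e+00 -1.500e+00  0.000e+00 -1.000e-02 -2.000e-02] [0.64278775 0.04147301 0.28073154]
```

Run:
```python
from st import *
for a in ((100,33),(100,128),): print(a,delta(*pose(*a,0,10)),pose(*a,0,10)[0])
```

```text
(100, 33) [-4.700e+00 -2.382e+01 -5.600e-01  3.700e-01 -2.000e-02 -2.370e+00] [0.56181975 0.05321785 0.22554353]
(100, 128) [ 8.404e+01 -5.766e+01 -2.950e+00  3.700e-01 -2.000e-02 -2.370e+00] [0.6480761  0.08565493 0.24862334]
```

{"method": "carry_out", "body": {"rows": [[[-0.5, -6, 0, 0.1, 0, -0.6], [-1.5, -12.3, -0.1, 0.18, 0, -1.2], [-2.9, -18, -0.3, 0.27, 0, -1.8], [-4.7, -23.8, -0.6, 0.37, 0, -2.37], [4.5, -27.3, -0.8, 0.37, 0, -2.37], [18, -32.5, -1.2, 0.37, 0, -2.37], [33, -38.2, -1.6, 0.37, 0, -2.37], [50, -44.7, -2, 0.37, 0, -2.37], [68, -51.5, -2.5, 0.37, 0, -2.37], [84, -57.7, -3, 0.37, 0, -2.37], [88, -59, -20, 0.37, 0, -2.37], [88, -59, -50, 0.37, 0, -2.37], [88, -59, -80, 0.37, 0, -2.37], [88, -59, -100, 0.37, 0, -2.37], [88, -59, -100, 0.37, 0, -2.37]]]}}

```text
time: 12.8
position: [0.6157, 0.1447, 0.3226]
tool_rot: [0.925, 0.105, 0.176, 0.32]
ft_force: [1.2, 0.1, -3.0]
grip_width: 0.0236
```

```bash
cat >> st.py <<'E'
def bore(tag):
    s,a,h0=fr(); h90=R.from_rotvec(-np.pi/2*a).apply(h0)
    for n in ('top','scene'):
        c=snap(n,n+tag); P=pts(c); hsv=cv2.cvtColor(c['color'],cv2.COLOR_RGB2HSV); H,S,V=[hsv[...,i].astype(int) for i in range(3)]
        q=P-L; m=(H>12)&(H<32)&(S>90)&(np.linalg.norm(q,axis=-1)<.03)&(q@a>-.016)
        if m.sum()<5: print(n,'few'); continue
        xy=np.c_[q[m]@h0,q[m]@h90]; w,v=np.linalg.eigh(np.cov(xy.T)); print(n,m.sum(),w**.5*1e3,'bore psi',np.degrees(np.arctan2(v[1,0],v[0,0]))%180)
E
python3 - <<'E'
from st import *
st(100,128); bore('6'); 
for a in ((-75,125,80),(-75,125,0),(0,140,120)): print(a,pose(*a,10)[0].round(3),delta(*pose(*a,10)))
E
```

```text
q [ 0.3   0.52  1.55 -0.87  1.    2.11] F [ 1.2  0.1 -3. ] M [0.58 0.31 0.02] [0.6157 0.1447 0.3226] gw 0.023605664809345412 t 12.8
resid [-7.590e+00  1.850e+00  9.978e+01  5.000e-02 -5.000e-02 -2.000e-02]
top 67 [ 2.48931245 10.85300486] bore psi 75.69832144446228
scene 38 [ 2.08467239 11.06803255] bore psi 86.47486275230345
(-75, 125, 80) [0.308 0.065 0.262] [-3.2015e+02 -1.4500e+00 -3.4010e+01  3.4500e+00 -6.0000e-02 -2.1620e+01]
(-75, 125, 0) [0.327 0.018 0.201] [-3.3281e+02 -1.4900e+00  4.4980e+01  3.4500e+00 -6.0000e-02 -2.1620e+01]
(0, 140, 120) [0.407 0.247 0.208] [-1.8756e+02 -1.6772e+02 -5.5990e+01  2.0000e+00 -4.0000e-02 -1.2360e+01]
```

{"method": "carry_out", "body": {"rows": [[[-14, -13, -4, 0.15, 0, -0.95], [-29, -26, -9, 0.3, 0, -1.9], [-43, -39, -13, 0.45, 0, -2.85], [-58, -52, -17, 0.6, 0, -3.8], [-72, -65, -22, 0.8, 0, -4.75], [-87, -77, -26, 0.9, 0, -5.7], [-101, -90, -30, 1.1, 0, -6.65], [-115, -103, -34, 1.2, 0, -7.6], [-130, -116, -39, 1.4, 0, -8.55], [-144, -129, -43, 1.5, 0, -9.5], [-159, -142, -47, 1.7, 0, -10.45], [-173, -155, -52, 1.85, 0, -11.4], [-188, -168, -56, 2, 0, -12.4], [-212, -138, -53, 2.15, 0, -13.2], [-225, -120, -51, 2.25, 0, -14], [-240, -100, -49, 2.4, 0, -15], [-255, -80, -46, 2.55, 0, -16], [-270, -60, -43, 2.7, 0, -17], [-285, -45, -40, 2.85, 0, -18]]]}}

```text
time: 14.8
position: [0.3343, 0.1115, 0.2481]
tool_rot: [0.219, 0.931, -0.268, 0.118]
ft_force: [-0.4, -0.1, -2.3]
grip_width: 0.0234
```

Run:
```python
from st import *
st(-50,125); 
for a in ((-85,125,80),(-85,112,0),(-75,112,0)): print(a,pose(*a,10)[0].round(3),delta(*pose(*a,10)))
```

```text
q [ 0.37  0.38  2.08 -0.74  0.95 -0.21] F [-0.4 -0.1 -2.3] M [0.71 0.08 0.04] [0.3343 0.1115 0.2481] gw 0.02341816754002734 t 14.8
resid [11.83 13.79 93.33  0.12  0.   -0.49]
(-85, 125, 80) [0.311 0.043 0.281] [-1.423e+01 -7.715e+01  8.270e+00  8.000e-01 -1.000e-02 -4.810e+00]
(-85, 112, 0) [ 0.343 -0.002  0.218] [-3.658e+01 -6.872e+01  8.801e+01  8.000e-01 -1.000e-02 -4.810e+00]
(-75, 112, 0) [0.34  0.018 0.202] [-2.135e+01 -4.725e+01  9.041e+01  6.000e-01 -1.000e-02 -3.580e+00]
```

{"method": "carry_out", "body": {"rows": [[[-8, -17, 8, 0.2, 0, -1], [-15, -34, 16, 0.35, 0, -2], [-20, -50, 24, 0.5, 0, -3], [-24, -65, 32, 0.65, 0, -4], [-26, -73, 40, 0.8, 0, -4.8], [-26, -73, 48, 0.8, 0, -4.8], [-26, -73, 48, 0.8, 0, -4.8], [-26, -73, 48, 0.8, 0, -4.8]]]}}

```text
time: 15.6
position: [0.3274, 0.0222, 0.2491]
tool_rot: [-0.09, 0.935, -0.341, 0.013]
ft_force: [-0.3, -0.8, -2.8]
grip_width: 0.0236
```

Run:
```python
from st import *
st(-85,112); bore('7'); measure(['top7','scene7'])
```

```text
q [ 0.19  0.38  2.19 -0.96  0.9  -0.83] F [-0.3 -0.8 -2.8] M [ 0.78 -0.01  0.  ] [0.3274 0.0222 0.2491] gw 0.023556574488042 t 15.6
resid [-1.222e+01 -7.200e-01  4.022e+01  1.000e-02 -1.000e-02 -6.000e-02]
top 65 [ 2.6010175 11.3065465] bore psi 77.35378093556113
scene 38 [ 2.17938542 10.05041651] bore psi 86.8540514341696
192 y,z at x=100 mm: [3.13 0.33] slopes deg [ 1.1  -0.33] rms 2.03
83 y,z at x=100 mm: [1.83 0.58] slopes deg [1.64 0.71] rms 2.22
275 y,z at x=100 mm: [2.8  0.29] slopes deg [ 1.73 -0.15] rms 2.16
```

{"method": "carry_out", "body": {"rows": [[[-12, -0.7, 15, 0, 0, -0.06], [-12, -0.7, 30, 0, 0, -0.06], [-12, -0.7, 40, 0, 0, -0.06], [-12, -0.7, 40, 0, 0, -0.06], [-12, -0.7, 40, 0, 0, -0.06]]]}}

```text
time: 16.2
position: [0.3425, -0.0014, 0.2189]
tool_rot: [-0.095, 0.935, -0.342, 0.012]
ft_force: [0.2, 0.1, -2.4]
grip_width: 0.0234
```

Run:
```python
from st import *
st(-85,112); print(delta(*pose(-85,75,0,10)), delta(*pose(-85,33,0,10)))
ims=[]
for n in ('top8','scene8'):
    c=snap(n[:-1],n); k=c['K']@(c['camera_from_world']@np.r_[L,1])[:3]; u,v=(k[:2]/k[2]).astype(int)
    ims.append(cv2.resize(c['color'][v-40:v+40,u-40:u+40,::-1],(400,400),interpolation=cv2.INTER_CUBIC))
cv2.imwrite('pics/pre2.png',np.hstack(ims))
measure(['top8','scene8'])
```

```text
q [ 0.11  0.46  2.21 -1.09  0.81 -0.74] F [ 0.2  0.1 -2.4] M [ 0.77  0.05 -0.01] [ 0.3425 -0.0014  0.2189] gw 0.023384559580421353 t 16.2
resid [-0.4   0.03  0.83  0.01 -0.    0.01]
[-3.738e+01  1.250e+00  1.470e+00  1.000e-02 -0.000e+00  1.000e-02] [-7.935e+01  2.640e+00  2.200e+00  1.000e-02 -0.000e+00  1.000e-02]
172 y,z at x=100 mm: [2.91 0.43] slopes deg [1.11 0.44] rms 1.89
93 y,z at x=100 mm: [ 2.3 -0.6] slopes deg [ 4.59 -0.97] rms 2.31
265 y,z at x=100 mm: [2.58 0.38] slopes deg [ 1.94 -0.01] rms 2.16
```

View pics/pre2.png

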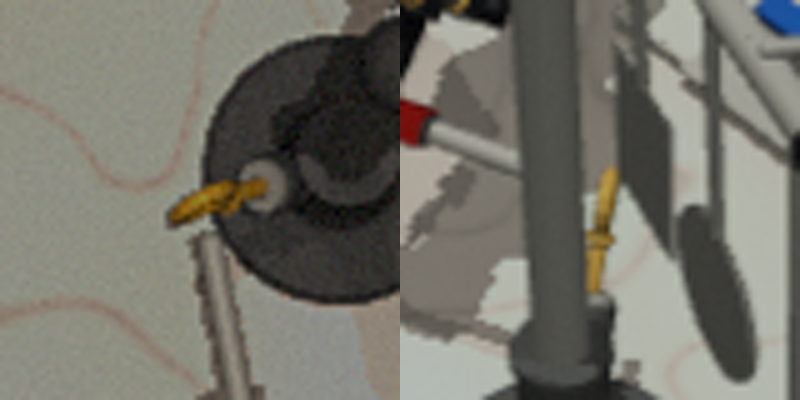

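The pre-insert picture shows the bar tip (at 205,240 in the left half) aimed at the loop (200,203). Inserting.

{"method": "carry_out", "body": {"rows": [[[-5, 0.2, 1, 0, 0, 0], [-11, 0.4, 1.1, 0, 0, 0], [-18, 0.6, 1.2, 0, 0, 0], [-25, 0.8, 1.3, 0, 0, 0], [-32, 1.1, 1.4, 0, 0, 0], [-37, 1.2, 1.5, 0, 0, 0], [-37, 1.2, 1.5, 0, 0, 0]]]}}

```text
time: 17.0
position: [0.3797, 0.0053, 0.2152]
tool_rot: [-0.095, 0.935, -0.342, 0.012]
ft_force: [0.4, 0.1, -2.3]
grip_width: 0.024
```

Run:
```python
from st import *
st(-85,75); print(delta(*pose(-85,33,0,10)))
```

```text
q [ 0.12  0.49  2.13 -1.04  0.84 -0.8 ] F [ 0.4  0.1 -2.3] M [ 0.76  0.   -0.03] [0.3797 0.0053 0.2152] gw 0.023953775511964637 t 17.0
resid [ 0.48  0.16 -0.34  0.01  0.    0.01]
[-4.149e+01  1.570e+00  4.200e-01  1.000e-02  0.000e+00  1.000e-02]
```

{"method": "carry_out", "body": {"rows": [[[-8, 0.3, 0, 0, 0, 0], [-16, 0.6, 0, 0, 0, 0], [-24, 0.9, 0, 0, 0, 0], [-32, 1.2, 0.2, 0, 0, 0], [-41, 1.5, 0.4, 0, 0, 0], [-41, 1.5, 0.4, 0, 0, 0]]]}}

```text
time: 17.6
position: [0.4205, 0.0139, 0.2122]
tool_rot: [-0.095, 0.935, -0.342, 0.012]
ft_force: [0.6, -0.2, -3.2]
grip_width: 0.0237
```

Run:
```python
from st import *
st(-85,33); 
for ps in range(-75,50,15): print(ps,delta(*pose(ps,33,0,10)),pose(ps,33,0,10)[0].round(3))
```

```text
q [ 0.13  0.53  2.03 -0.99  0.87 -0.87] F [ 0.6 -0.2 -3.2] M [ 0.73  0.01 -0.  ] [0.4205 0.0139 0.2122] gw 0.02372120041724721 t 17.6
resid [0.33 0.1  0.02 0.01 0.01 0.01]
-75 [-0.48 12.95 -0.15 -0.18  0.02  1.24] [0.419 0.024 0.204]
-60 [-5.790e+00  3.147e+01 -1.060e+00 -4.700e-01  3.000e-02  3.090e+00] [0.421 0.039 0.193]
-45 [-1.564e+01  4.797e+01 -2.670e+00 -7.700e-01  4.000e-02  4.950e+00] [0.428 0.054 0.183]
-30 [-2.939e+01  6.131e+01 -4.880e+00 -1.060e+00  4.000e-02  6.800e+00] [0.439 0.068 0.175]
-15 [-4.607e+01  7.060e+01 -7.530e+00 -1.350e+00  5.000e-02  8.650e+00] [0.453 0.08  0.171]
0 [-6.457e+01  7.520e+01 -1.045e+01 -1.640e+00  6.000e-02  1.050e+01] [0.47  0.089 0.169]
15 [-8.362e+01  7.480e+01 -1.343e+01 -1.940e+00  7.000e-02  1.235e+01] [0.489 0.094 0.171]
30 [-1.0192e+02  6.9420e+01 -1.6270e+01 -2.2300e+00  8.0000e-02  1.4210e+01] [0.507 0.095 0.176]
45 [-1.1822e+02  5.9430e+01 -1.8790e+01 -2.5200e+00  9.0000e-02  1.6060e+01] [0.525 0.092 0.184]
```

{"method": "carry_out", "body": {"rows": [[[0, 6.5, 0, -0.1, 0, 0.6], [-0.5, 13, -0.1, -0.2, 0, 1.24], [-1.8, 19, -0.4, -0.28, 0, 1.85], [-3.6, 25.5, -0.7, -0.37, 0, 2.47], [-5.8, 31.5, -1.1, -0.47, 0, 3.1], [-8.5, 37.3, -1.5, -0.57, 0, 3.7], [-11.8, 42.8, -2, -0.67, 0, 4.3], [-15.6, 48, -2.7, -0.77, 0, 4.95], [-19.8, 52.8, -3.3, -0.87, 0, 5.57], [-24.4, 57.3, -4, -0.97, 0, 6.2], [-29.4, 61.3, -4.9, -1.06, 0, 6.8], [-34.6, 64.9, -5.7, -1.16, 0, 7.4], [-40.2, 68.1, -6.6, -1.25, 0, 8], [-46, 70.6, -7.5, -1.35, 0, 8.65], [-52, 72.8, -8.4, -1.45, 0, 9.25], [-58, 74.4, -9.4, -1.55, 0, 9.9], [-64.6, 75.2, -10.4, -1.64, 0, 10.5], [-64.6, 75.2, -10.4, -1.64, 0, 10.5]]]}}

```text
time: 19.4
position: [0.4696, 0.0906, 0.1682]
tool_rot: [0.553, 0.789, -0.144, 0.226]
ft_force: [1.8, 6.3, -6.4]
grip_width: 0.0235
```

Run:
```python
from st import *
st(0,33); bore('9')
for ps in range(7,56,8): print(ps,delta(*pose(ps,33,0,10)))
```

```text
q [ 0.21  0.6   1.95 -0.91  0.7   0.6 ] F [ 1.8  6.3 -6.4] M [1.81 0.26 0.81] [0.4696 0.0906 0.1682] gw 0.023488217772682323 t 19.4
resid [-2.22  0.1   0.02  0.06  0.01  0.02]
top 75 [ 3.38368988 12.16097287] bore psi 141.64902543338465
scene 54 [ 3.37012393 10.66717253] bore psi 134.86835507210554
7 [-2.55  9.25  0.08 -0.08  0.01  0.89]
15 [-4.290e+00  1.941e+01 -1.700e-01 -2.300e-01  1.000e-02  1.880e+00]
23 [-7.410e+00  2.922e+01 -6.300e-01 -3.900e-01  1.000e-02  2.870e+00]
31 [-1.184e+01  3.849e+01 -1.290e+00 -5.500e-01  2.000e-02  3.860e+00]
39 [-1.751e+01  4.706e+01 -2.160e+00 -7.000e-01  2.000e-02  4.840e+00]
47 [-2.431e+01  5.474e+01 -3.200e+00 -8.600e-01  2.000e-02  5.830e+00]
55 [-3.209e+01  6.139e+01 -4.400e+00 -1.020e+00  2.000e-02  6.820e+00]
```

{"method": "carry_out", "body": {"rows": [[[-1.8, 4.8, 0, 0, 0, 0.45], [-2.5, 9.2, 0, -0.1, 0, 0.9], [-3.3, 14.3, 0, -0.16, 0, 1.4], [-4.3, 19.4, -0.2, -0.23, 0, 1.9], [-5.7, 24.3, -0.4, -0.3, 0, 2.37], [-7.4, 29.2, -0.6, -0.4, 0, 2.87], [-9.5, 33.9, -1, -0.47, 0, 3.36], [-11.8, 38.5, -1.3, -0.55, 0, 3.86], [-14.5, 42.8, -1.7, -0.62, 0, 4.35], [-14.5, 42.8, -1.7, -0.62, 0, 4.35]]]}}

```text
time: 20.5
position: [0.5148, 0.0965, 0.1779]
tool_rot: [0.753, 0.594, -0.032, 0.281]
ft_force: [2.7, 10.9, -7.2]
grip_width: 0.0237
```

Run:
```python
from st import *
st(35,33); bore('10')
for ps in (37,39,41,43,45,47): print(ps,delta(*pose(ps,33,0,10)))
```

```text
q [ 0.2   0.61  1.89 -0.96  0.67  1.22] F [ 2.7 10.9 -7.2] M [2.56 0.08 1.01] [0.5148 0.0965 0.1779] gw 0.0236755013446498 t 20.5
resid [-2.07 -0.86  0.25  0.02 -0.03 -0.02]
top 80 [ 2.9671518  11.40709238] bore psi 177.12579157557718
scene 57 [ 3.56758732 10.16341134] bore psi 178.59933611707046
37 [-1.87  1.9   0.24 -0.02 -0.02  0.24]
39 [-1.94  4.47  0.22 -0.06 -0.02  0.48]
41 [-2.1   7.05  0.19 -0.1  -0.02  0.73]
43 [-2.35  9.61  0.14 -0.14 -0.02  0.98]
45 [-2.68 12.17  0.07 -0.18 -0.02  1.23]
47 [-3.100e+00  1.471e+01 -0.000e+00 -2.200e-01 -1.000e-02  1.470e+00]
```

{"method": "carry_out", "body": {"rows": [[[0, 1.3, 0, 0, 0, 0.12], [0, 2.6, 0, 0, 0, 0.24], [0, 3.9, 0, -0.02, 0, 0.36], [-0.1, 5.2, 0, -0.04, 0, 0.48], [-0.2, 5.2, 0, -0.04, 0, 0.48]]]}}

```text
time: 21.1
position: [0.5194, 0.0955, 0.1801]
tool_rot: [0.771, 0.569, -0.021, 0.285]
ft_force: [3.9, 11.4, -7.6]
grip_width: 0.0234
```

Run:
```python
from st import *
st(39,33); bore('11')
```

```text
q [ 0.2   0.61  1.88 -0.96  0.67  1.28] F [ 3.9 11.4 -7.6] M [ 2.58 -0.03  1.05] [0.5194 0.0955 0.1801] gw 0.02339826952044912 t 21.1
resid [-1.87 -0.81  0.28 -0.02 -0.02  0.  ]
top 86 [ 3.39091865 11.33627777] bore psi 1.5628139816235773
scene 57 [ 3.19449065 10.27731215] bore psi 0.7584540748806035
```

{"method": "carry_out", "body": {"rows": [[[0, 1.3, 0, 0, 0, 0.12], [0, 2.6, 0, 0, 0, 0.24], [0, 3.9, 0, -0.02, 0, 0.36], [-0.1, 5.2, 0, -0.04, 0, 0.48], [-0.2, 6.4, 0, -0.06, 0, 0.6], [-0.2, 6.4, 0, -0.06, 0, 0.6]]]}}

```text
time: 21.8
position: [0.5237, 0.0944, 0.1819]
tool_rot: [0.792, 0.538, -0.009, 0.288]
ft_force: [2.1, 13.3, -8.6]
grip_width: 0.0237
```

Run:
```python
from st import *
st(44,33); bore('12'); measure(['top12','scene12'])
```

```text
q [ 0.2   0.61  1.87 -0.97  0.68  1.36] F [ 2.1 13.3 -8.6] M [2.57 0.64 1.53] [0.5237 0.0944 0.1819] gw 0.023717583832534143 t 21.8
resid [-1.79  1.01 -0.03 -0.07 -0.01  0.05]
top 84 [ 2.65419701 11.36160842] bore psi 2.287109741778778
scene 55 [ 3.27556046 10.7050195 ] bore psi 6.81811202335831
70 y,z at x=100 mm: [ 3.58 -0.67] slopes deg [ 2.43 -0.68] rms 1.82
70 y,z at x=100 mm: [ 3.58 -0.67] slopes deg [ 2.43 -0.68] rms 1.82
```

{"method": "carry_out", "body": {"rows": [[[0, 1.3, 0, 0, 0, 0.12], [-0.1, 2.6, 0, 0, 0, 0.24], [-0.2, 3.9, 0, -0.02, 0, 0.36], [-0.3, 5.2, 0, -0.04, 0, 0.48], [-0.5, 6.4, 0, -0.06, 0, 0.6], [-0.5, 6.4, 0, -0.06, 0, 0.6]]]}}

```text
time: 22.5
position: [0.5262, 0.0931, 0.1832]
tool_rot: [0.813, 0.505, 0.004, 0.289]
ft_force: [-2.7, 18.2, -11.6]
grip_width: 0.0245
```

Run:
```python
from st import *
st(48,33); bore('13'); measure(['top13','scene13'])
```

```text
q [ 0.19  0.6   1.87 -0.97  0.68  1.43] F [ -2.7  18.2 -11.6] M [3.2  1.63 1.71] [0.5262 0.0931 0.1832] gw 0.024483316446555273 t 22.5
resid [-1.16  3.2  -0.37 -0.13  0.   -0.03]
top 83 [ 2.86287878 11.35217016] bore psi 2.125886620804039
scene 56 [ 3.96261613 10.25982922] bore psi 3.7817951141993262
73 y,z at x=100 mm: [ 7.66 -0.54] slopes deg [5.54 0.48] rms 1.86
73 y,z at x=100 mm: [ 7.66 -0.54] slopes deg [5.54 0.48] rms 1.86
```

Force rose to 22 N and the tool began to lag. The bore stayed at about 3° while the bar started turning in the fingers, so the screw is on its stop. I'll back off and withdraw.

```bash
sed -i 's/^BY,BZ0,SY,SZ=.*/BY,BZ0,SY,SZ=-.0016,-.0008,np.tan(np.radians(5.2)),np.tan(np.radians(0.3))/' h.py
python3 - <<'E'
from st import *
for a in ((38,33),(30,33),(22,33),(22,128)): print(a,delta(*pose(*a,0,10)),pose(*a,0,10)[0].round(3))
E
```

```text
(38, 33) [-3.31 -8.64 -0.32  0.08  0.07 -0.86] [0.517 0.093 0.18 ]
(30, 33) [ -5.92 -18.48  -0.5    0.24   0.05  -1.85] [0.508 0.094 0.177]
(22, 33) [ -9.85 -27.87  -0.89   0.41   0.03  -2.84] [0.498 0.094 0.174]
(22, 128) [ 7.412e+01 -7.225e+01 -3.240e+00  4.100e-01  3.000e-02 -2.840e+00] [0.502 0.179 0.13 ]
```

{"method": "carry_out", "body": {"rows": [[[-0.8, -4.3, 0, 0, 0, -0.43], [-2, -8.6, -0.3, 0.1, 0, -0.86], [-3.2, -13.5, -0.4, 0.16, 0, -1.35], [-4.6, -18.5, -0.5, 0.24, 0, -1.85], [-6.4, -23.2, -0.7, 0.32, 0, -2.35], [-8.5, -27.9, -0.9, 0.4, 0, -2.84], [-8.5, -27.9, -0.9, 0.4, 0, -2.84]]]}}

```text
time: 23.3
position: [0.5001, 0.0905, 0.1764]
tool_rot: [0.707, 0.651, -0.071, 0.266]
ft_force: [0.3, 0.0, -2.6]
grip_width: 0.0231
```

Run:
```python
from st import *
st(22,33); print(delta(*pose(22,128,0,10))); bore('14'); measure(['top14','scene14'])
```

```text
q [ 0.2   0.6   1.91 -0.92  0.69  1.03] F [ 0.3  0.  -2.6] M [0.53 0.11 0.03] [0.5001 0.0905 0.1764] gw 0.023092883751793813 t 23.3
resid [ 4.37 -2.55  0.11 -0.01  0.12 -0.05]
[ 9.889e+01 -1.185e+01 -1.990e+00 -1.000e-02  1.200e-01 -5.000e-02]
top 90 [ 4.60443156 11.28548786] bore psi 177.48381801040907
scene 62 [ 2.6240721  10.12771049] bore psi 2.924471754300896
68 y,z at x=100 mm: [3.54 0.13] slopes deg [1.36 1.19] rms 1.73
68 y,z at x=100 mm: [3.54 0.13] slopes deg [1.36 1.19] rms 1.73
```

{"method": "carry_out", "body": {"rows": [[[6, -0.2, 0, 0, 0, 0], [18, -0.6, -0.3, 0, 0, 0], [32, -1, -0.5, 0, 0, 0], [47, -1.4, -0.7, 0, 0, 0], [63, -1.9, -1, 0, 0, 0], [80, -2.4, -1.2, 0, 0, 0], [98, -3, -1.5, 0, 0, 0], [100, -3, -25, 0, 0, 0], [100, -3, -60, 0, 0, 0], [100, -3, -100, 0, 0, 0], [100, -3, -140, 0, 0, 0], [100, -3, -170, 0, 0, 0], [100, -3, -170, 0, 0, 0]]]}}

```text
time: 24.7
position: [0.4709, 0.2621, 0.2786]
tool_rot: [0.707, 0.651, -0.066, 0.267]
ft_force: [1.4, 0.6, -2.5]
grip_width: 0.0243
```

Run:
```python
from st import *
st(22,128); bore('15'); measure(['top15','scene15'])
# target over tray: TCP, bar tip yaw e.g. 0 -> tool x yaw 180
C=np.array([.458,-.319])
o=robot.get_obs()
for y in (180,190):
    t=np.radians(y); x=np.array([np.cos(t),np.sin(t),0]); z=-Z
    Rm=R.from_matrix(np.c_[x,np.cross(z,x),z]); p=np.r_[C+x[:2]*.052,.36]
    d=delta(p,Rm); print(y,p,d,'wps',[delta(w,Rm)[:3] for w in ([.36,.1,.37],[.36,-.1,.37],[.38,-.3,.36])])
```

```text
q [ 0.53  0.5   1.66 -0.64  1.1   0.95] F [ 1.4  0.6 -2.5] M [0.49 0.11 0.01] [0.4709 0.2621 0.2786] gw 0.024255440732600473 t 24.7
resid [-3.8600e+00 -1.2470e+01  1.7229e+02  5.0000e-02  8.0000e-02 -7.0000e-02]
top 104 [ 2.58059647 10.81651793] bore psi 0.8497076744517642
scene 54 [ 3.65084442 10.48054038] bore psi 3.181857778608304
176 y,z at x=100 mm: [ 5.1  -3.05] slopes deg [2.19 0.75] rms 1.49
75 y,z at x=100 mm: [ 3.86 -0.33] slopes deg [3.56 1.39] rms 1.76
251 y,z at x=100 mm: [ 8.5  -6.91] slopes deg [ 9.5  -6.67] rms 2.82
180 [ 0.406 -0.319  0.36 ] [-558.08  -31.1   182.79   -1.14    4.33  -11.5 ] wps [array([-198.81,  -76.56,  -33.17]), array([-375.54,  -74.55,   60.43]), array([-544.98,  -56.21,  167.47])]
190 [ 0.40679    -0.32802971  0.36      ] [-565.94  -30.25  187.21   -1.56    4.32  -12.71] wps [array([-198.81,  -76.56,  -33.17]), array([-375.54,  -74.55,   60.43]), array([-544.98,  -56.21,  167.47])]
```

{"method": "carry_out", "body": {"rows": [[[-40, -15, -7, 0, 0.3, -0.3], [-80, -31, -13, -0.1, 0.7, -0.7], [-120, -46, -20, -0.1, 1, -1], [-160, -62, -27, -0.2, 1.4, -1.5], [-199, -77, -33, -0.3, 1.8, -2], [-235, -77, -14, -0.35, 2.1, -2.6], [-270, -76, 5, -0.4, 2.5, -3.2], [-305, -75, 23, -0.5, 2.8, -3.9], [-340, -75, 42, -0.55, 3.1, -4.6], [-376, -75, 60, -0.6, 3.4, -5.3], [-410, -71, 82, -0.7, 3.7, -6.2], [-445, -67, 103, -0.8, 4, -7.1], [-480, -63, 125, -0.9, 4.2, -8], [-515, -60, 147, -1, 4.3, -8.9], [-545, -56, 167, -1.1, 4.3, -9.8], [-552, -45, 176, -1.1, 4.3, -10.7], [-558, -31, 183, -1.14, 4.33, -11.5], [-558, -31, 183, -1.14, 4.33, -11.5], [-558, -31, 183, -1.14, 4.33, -11.5], [-558, -31, 183, -1.14, 4.33, -11.5]]]}}

```text
time: 26.8
position: [0.4046, -0.3188, 0.3581]
tool_rot: [0.002, 1.0, 0.002, -0.002]
ft_force: [0.2, 1.1, -3.0]
grip_width: 0.0235
```

Run:
```python
from st import *
o=robot.get_obs(); print(o['q'].round(2),o['position'],o['grip_width'])
Rm=R.from_matrix(np.c_[[-1,0,0],[0,1,0],[0,0,-1]]); print(Rm.as_matrix(),[delta([.406,-.319,z],Rm) for z in (.36,.09,.0796)])
for n in ('top16','scene16'): snap(n[:-1],n)
measure(['top16','scene16'])
```

```text
[-0.88  0.3   1.62 -0.    1.23 -2.45] [ 0.40464603 -0.31877     0.35813371] 0.023487979267369487
[[-1.  0.  0.]
 [ 0.  1.  0.]
 [ 0.  0. -1.]] [array([-1.35, -0.22, -1.87,  0.03, -0.03, -0.03]), array([-2.5300e+00, -1.3600e+00,  2.6812e+02,  3.0000e-02, -3.0000e-02,
       -3.0000e-02]), array([-2.5800e+00, -1.4000e+00,  2.7852e+02,  3.0000e-02, -3.0000e-02,
       -3.0000e-02])]Traceback (most recent call last):
  File "<stdin>", line 4, in <module>
  File "h.py", line 5, in snap
    c=robot.camera(n); np.savez(''+f+'.npz',**c); cv2.imwrite(f'pics/{f}.png',c['color'][:,:,::-1]); return c
ValueError: cameras: scene, top, wrist
```

{"method": "carry_out", "body": {"rows": [[[-1, 0, 45, 0, 0, 0], [-1, -0.5, 90, 0, 0, 0], [-1, -0.5, 135, 0, 0, 0], [-2, -1, 180, 0, 0, 0], [-2, -1, 220, 0, 0, 0], [-2, -1, 250, 0, 0, 0], [-2, -1, 265, 0, 0, 0], [-2, -1, 272, 0, 0, 0], [-2, -1, 276, 0, 0, 0], [-2, -1, 276, 0, 0, 0]]]}}

```text
time: 27.8
position: [0.4079, -0.3208, 0.0848]
tool_rot: [0.001, 1.0, -0.0, -0.0]
ft_force: [0.2, -0.3, -2.8]
grip_width: 0.0238
```

Run:
```python
from st import *
o=robot.get_obs(); print(o['position'],o['ft_force'],o['moment'])
```

```text
[ 0.4078711  -0.32075439  0.08480558] [ 0.21420659 -0.26570185 -2.75351782] [ 0.10475698 -0.09683628  0.01410742]
```

Lower 4 mm more, then open and retreat.

{"method": "carry_out", "body": {"rows": [[[0, 0, 2, 0, 0, 0], [0, 0, 4, 0, 0, 0], [0, 0, 4.5, 0, 0, 0], [0, 0, 4.5, 0, 0, 0]]]}}

```text
time: 28.2
position: [0.4079, -0.3209, 0.0801]
tool_rot: [0.001, 1.0, -0.0, -0.0]
ft_force: [-0.3, -0.7, -3.0]
grip_width: 0.0239
```

{"method": "carry_out", "body": {"rows": [[[0, 0, 0, 0, 0, 0], [0, 0, 0, 0, 0, 0], [0, 0, 0, 0, 0, 0], [0, 0, 0, 0, 0, 0], [0, 0, 0, 0, 0, 0]]], "fingers": 0.6}}

```text
time: 28.7
position: [0.4079, -0.3209, 0.08]
tool_rot: [0.001, 1.0, -0.0, -0.0]
ft_force: [0.7, 0.2, 0.4]
grip_width: 0.0501
```

{"method": "carry_out", "body": {"rows": [[[0, 0, -20, 0, 0, 0], [0, 0, -60, 0, 0, 0], [0, 0, -110, 0, 0, 0], [0, 0, -160, 0, 0, 0], [0, 0, -210, 0, 0, 0], [0, 0, -260, 0, 0, 0], [60, 0, -290, 0, 0, 0], [60, 0, -290, 0, 0, 0], [60, 0, -290, 0, 0, 0]]]}}

```text
time: 29.6
position: [0.3466, -0.3203, 0.3709]
tool_rot: [0.002, 1.0, -0.001, 0.0]
ft_force: [0.1, 0.2, -0.5]
grip_width: 0.0523
```

Run:
```python
from st import *
bore('17'); c=np.load('top17.npz'); P=pts(c); hsv=cv2.cvtColor(c['color'],cv2.COLOR_RGB2HSV); H,S,V=[hsv[...,i].astype(int) for i in range(3)]
for n in ('top17','scene17'):
    c=np.load(n+'.npz'); P=pts(c); hsv=cv2.cvtColor(c['color'],cv2.COLOR_RGB2HSV); H,S,V=[hsv[...,i].astype(int) for i in range(3)]
    m=((H<6)|(H>174))&(S>150)&(V>60)&(P[...,0]<.8)&(P[...,0]>.25)&(P[...,1]<-.1)&(P[...,1]>-.5)&(P[...,2]<.1)
    print(n,m.sum(),P[m].mean(0),P[m][:,2].max(),cv2.minAreaRect((P[m][:,:2]*1e3).astype(np.float32)))
print(robot.get_obs()['joint_velocities'].round(4),robot.get_obs()['ft_force'])
a=cv2.imread('pics/top17.png')[120:360,100:560]; cv2.imwrite('pics/end.png',cv2.resize(a,None,fx=1.7,fy=1.7))
```

```text
top 102 [ 2.73216944 10.73675075] bore psi 1.3838271121390449
scene 52 [ 2.75047995 10.52652253] bore psi 1.8733284651326585
top17 206 [ 0.40930641 -0.32000822  0.02743577] 0.0350015123149614 ((408.63214111328125, -320.0185546875), (81.85099029541016, 24.338565826416016), 2.366334915161133)
scene17 239 [ 0.41094939 -0.32384062  0.02543908] 0.0342000297019831 ((409.2983703613281, -316.0450744628906), (88.35115814208984, 38.2213020324707), 1.1474571228027344)
[ 0.0142  0.0286 -0.0062 -0.0022  0.0024 -0.0044] [ 0.184311   -0.31125253  0.21393246]
```

View pics/end.png

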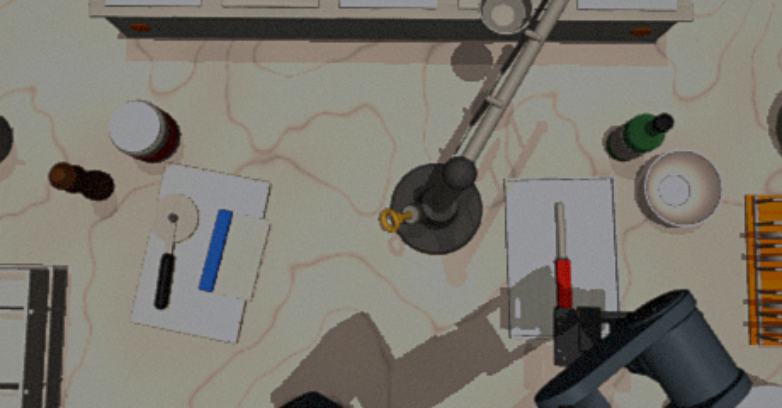

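The bar lies flat and near the centre of the tray at (560,255), the other items look undisturbed, and the bore reads about 1.6°.

```bash
python3 -c "
from rig import robot
print(robot.hand_in())"
```

```text
the job is handed in; nothing more can be done
None
```

I tightened the screw to its stop in two bites, pulled the bar out and laid it back in the tray. The job was handed in with the clock at about 30 s of the 72 s allowed.

- **Screw:** the bore started about 2.5 rad short of tight. The first bite carried it to about 100° short, and the second took it to the stop. Pushing further only raised the force to about 22 N and began turning the bar in the fingers, while the bore stayed put. After release it reads 1.4° in the top view and 1.9° in the scene view, against 6.9° allowed. My zero for that angle is good to only 2–3°. The two views disagreed by up to 11° while the loop was edge-on partway through.
- **Bar:** it lies flat on the tray floor, with its middle within about 10 mm of the tray centre. It is let go, and the gripper is clear above it.
- **Kitchen things:** they looked unmoved in the last top view; I did not measure their positions. No contact force beyond the turning load showed up in any reading I took.

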